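# Set the stop gauge with its thumbwheel

### The job

Set the stop gauge on the bench for the next cut: with a fingertip, roll its knurled thumbwheel until the gap between the jaws has closed to the gauge mark, that is, until the sliding jaw's little arrowhead stands directly opposite the arrowhead of the setting clip on the graduated strip. Move the jaw only by the wheel, without touching the jaw itself; pick nothing up and leave the loose tools lying round the gauge where they are. Then take the hand away.

Things in the scene. Friction and masses are not known exactly. Their poses are not given: they have to be found in the camera images.
- stop_gauge: Dark steel bed screwed to the bench, 110 x 262 x 12 mm; origin at bench height, x to the back, y along the slide, turned up to 0.4 rad. At y=+85..+109 mm the fixed jaw (grey block, top 46 mm above bench); at y=-138..-72 mm two grey cheeks (outer faces x=-14 and +26 mm, top 50 mm) with the thumbwheel between. Along the front (x=-47 mm) a graduated steel strip, a line every 10 mm.
- sliding_jaw: Grey block, 50 mm across, 24 mm thick, top 46 mm above the bench, sliding on two rods along the gauge's y (75 mm travel). Origin at bench height at mid thickness; axes as the gauge's. Geared to the wheel: 10 mm toward the fixed jaw (+y, the gap closes) per radian. Stays where it is left. Not to be touched.
- jaw_arrow (a point): Tip of the steel arrowhead fixed to the front of the sliding jaw, 34 mm above the bench, pointing to the front (gauge's -x) at the setting clip. It moves with the jaw.
- setting_clip: Small steel clip with a dark screw head, 14 x 24 mm, 8 mm high, fixed on the graduated strip at the gauge mark; it cannot move. Origin 47 mm in front of the gauge's long axis, on its arrowhead's line, 26 mm above the bench; axes parallel to the gauge's.
- clip_arrow (a point): Tip of the clip's steel arrowhead, 34 mm above the bench, pointing to the back (gauge's +x) at the jaw. When the jaw is set, the two tips face each other 4 mm apart, at the same y of the gauge. At the start the jaw arrow is 20 to 55 mm short of it (toward the wheel).
- thumbwheel: Dark steel knurled wheel, radius 26 mm over the knurls, 18 mm wide, upright between the cheeks; its axle is the gauge's x. Origin at its centre, 40 mm above the bench; the axes turn with the wheel.
- carpenter_pencil: Flat red pencil, 167 mm long, loose, in front of the gauge; leave it.
- screwdriver: Screwdriver, 242 mm long, loose, behind the gauge; leave it.
- masking_tape: Roll of masking tape, 98 mm across, 36 mm high, loose; leave it.
- tape_measure: Tape measure, 36 x 82 x 67 mm, loose; leave it.
- bit_case: Drill bit case, 89 x 160 x 37 mm, loose; leave it.
- marker: Black and white marker, 138 mm long, loose; leave it.
- wheel_top (a point): Topmost point of the thumbwheel's rim (fixed point, 66 mm above the bench, 16 mm above the cheeks). Stroking here toward the fixed jaw (gauge's +y) closes the gap, stroking back (-y) opens it. The wheel turns with about 1.4 N at the rim and stays where left; a light press of 3 to 8 N makes it follow the finger. 20 mm of rim gives 7.7 mm of jaw, so several strokes are needed.

How it is judged:
By the outcome, as a careful person would: the job done as asked, in the order asked, and still so for the second after the job is handed in, with the robot touching nothing.
It also fails if it takes over 72 s, if anything falls off the work surface, if the arm or the gripper's body presses on something with over 40 N, if the wrist force passes 120 N, or if a joint passes its speed limit or range.

### The arm

A 7-joint arm with a two-finger parallel gripper is mounted at the origin on the work surface; the furniture and walls round the work are solid. World frame = base frame: x ahead of the robot, y to its left, z up, the work surface at z = 0. Lengths are in mm, angles in rad, forces in N, time in s.
With the tool pointing down it reaches from about 400 to 875 mm from the base axis. Payload 4.4 kg.
Tool frame: the origin (TCP) lies midway between the tips of the shut fingers; the grasp point (between the pads) lies 19 mm behind it; z points along the fingers, y is the line along which they close (so a half turn about z gives the same grasp; the last joint's range is limited). The gripper opens to 85 mm and grips with 20 to 120 N. Pads are 22 mm wide; open, the fingers measure 114 mm over their backs; the gripper's body (76 mm by 85 mm) begins 54 mm behind the grasp point. The pads swing forward as they close: fully open they stand 13 mm farther back than shut.
Start: joints at [1.042, 0.628, 0.038, 1.517, -0.027, 0.996, -0.02], TCP at [290.224, -581.625, 231.313] pointing down, gripper open.
Joint ranges: [-3.06, 3.06], [-0.37, 2.12], [-1.25, 1.32], [0.18, 2.47], [-1.1, 4.24], [0.23, 1.98], [-2.94, 2.94]. Speed limits (rad/s): [2.57, 2.57, 3.14, 3.14, 3.14, 3.14, 3.14].

### API

Orientations are given as [roll, pitch, yaw] about the fixed x, y, z axes, in that order (R = Rz(yaw) Ry(pitch) Rx(roll)).
In Python, from cell import read_state, get_image, finish_job gives the robot as it stands.
- The arm moves only by the tool send_rows, never from a script. Its argument "series" is a list of rows, each an object of numbers: "ax", "ay", "az": the turn, a rotation vector about the tool's x, y, z in rad; "dx", "dy", "dz": the shift along the tool's x, y, z in cm; "hand": the closure, from 0 (fully open) to 1 (shut). In form: [{"ax": .., "ay": .., "az": .., "dx": .., "dy": .., "dz": .., "hand": ..}, ...]. A call has 1 to 10 rows; each row is the pose to reach, as a shift and turn from the pose commanded when the call began, along the tool's axes at that moment; what a row does not reach only later rows make up. A row lasts 1/10 s, in which the tool goes at most 50 mm and 8.59 degrees, less where a joint would pass 70% of its speed; a pose out of reach is approached as far as the arm can. A call with a gripper value outside its range is refused whole. The fingers move at their own pace and stop on an object; the grip force is fixed at half the most. Time passes only in rows, so rows that repeat a pose let the fingers close. It gives the time, the measured TCP pose, the force, the opening and the grip force at its end, in the units of the state.
- read_state(): the state, without advancing time (a new reading comes with each control period).
- get_image(name): name is "side" or "top" or "wrist"; returns a dict with "pixels" (420x560x3 uint8, red, green, blue), "mtx" (3x3 intrinsics, pixels), "R" (3x3) and "t" (3): a world point X has camera coordinates R X + t. Camera axes: x right, y down, z forward; pixel columns grow to the right and rows downward; lengths in mm; the calibration is good to about 2 mm. The wrist camera is an equidistant fisheye: a pixel r from the principal point sees the ray r / f radians off the axis. A picture is of the moment at which its call begins. There is no depth.
- finish_job(): hands the job in; it is judged then, once.
The state is a dict: "clock": time; "qpos": joint angles; "qd": joint speeds; "tau": joint torques, N m; "eef_pos": TCP position; "tool_rot": TCP orientation; "force": force on the tool from outside, world axes, zero at the start; "torque": the same for the moment, N m; "width": finger opening in mm; "gripper_force": force on a finger pad.
Only numpy, scipy, OpenCV 4.12 (cv2) and the standard library are available. Lean on these libraries where they do the work, as an engineer would, in place of code of your own. Each camera call takes 0.05 s, during which the arm holds its last target. There are 200 camera calls.

## Working session

There is one attempt and no reset: what is moved stays moved. The work goes in short steps, Python scripts to look and compute and a tool call to move; the robot and the scene stay as the last step left them, time stands still between calls to the robot, and variables do not carry over. Pictures are saved under pics/ and viewed, at most 10 in all, crops included, and the job is handed in when it is done.

Besides the shell and the picture viewer there is one more tool, called after "Request:" by a JSON object that holds its "method" and its "body", one argument or row to a line. send_rows: Moves the arm, as the interface text tells. Its arguments: {"type":"object","properties":{"series":{"type":"array","items":{"type":"object","properties":{"ax":{"type":"number"},"ay":{"type":"number"},"az":{"type":"number"},"dx":{"type":"number"},"dy":{"type":"number"},"dz":{"type":"number"},"hand":{"type":"number"}}}}},"required":["series"]}

```bash
mkdir -p pics; ls
cat > h.py <<'E'
import numpy as np, cv2
from cell import read_state, get_image, finish_job
def snap(name, f):
    im=get_image(name); np.savez(f'pics/{f}.npz',**im)
    cv2.imwrite(f'pics/{f}.png',im['pixels'][:,:,::-1]); return im
def ray(im,u,v):
    K=im['mtx'];d=np.linalg.inv(K)@[u,v,1.];R=im['R'];return -R.T@im['t'],R.T@d
def onz(im,u,v,z):
    c,d=ray(im,u,v);return c+d*(z-c[2])/d[2]
def proj(im,X):
    p=im['mtx']@(im['R']@np.array(X,float)+im['t']);return p[:2]/p[2]
E
python3 - <<'E'
from h import *
a=snap('top','top0');b=snap('side','side0')
s=read_state();print(s)
for i in(a,b):print(i['mtx'].round(1).tolist(),(-i['R'].T@i['t']).round(0),i['R'].round(3).tolist())
E
```

```text
pics
{'clock': 0.1, 'qpos': array([ 1.04219473,  0.62926693,  0.03845398,  1.51827386, -0.02703814,
        0.99629206, -0.02001533]), 'qd': array([-1.31384471e-03, -6.93121657e-04,  2.73304467e-04, -2.57317883e-03,
        1.10945740e-05, -6.78451443e-04,  9.23245146e-05]), 'tau': array([ 3.66583321e-03, -5.64516163e+01,  1.23093780e+00, -1.93967897e+01,
        1.13694239e-02,  5.48300755e-03,  5.35079334e-05]), 'eef_pos': array([ 289.9781426 , -581.1040025 ,  230.47071272]), 'tool_rot': array([-3.13987020e+00, -8.33148901e-06,  4.62757913e-01]), 'force': array([ 0.05436403, -0.54086677,  0.45039759]), 'torque': array([ 0.0337304 ,  0.00512812, -0.02641578]), 'gripper_force': 0.0, 'width': 85.58555125430723}
[[379.5, 0.0, 275.8], [0.0, 379.5, 202.6], [0.0, 0.0, 1.0]] [ 422.   20. 1039.] [[-0.007, -1.0, 0.012], [-0.994, 0.006, -0.107], [0.106, -0.013, -0.994]]
[[474.6, 0.0, 280.5], [0.0, 474.6, 217.0], [0.0, 0.0, 1.0]] [  27.  990. 1048.] [[-0.902, -0.432, 0.012], [-0.293, 0.592, -0.751], [0.317, -0.68, -0.661]]
```

View pics/top0.png

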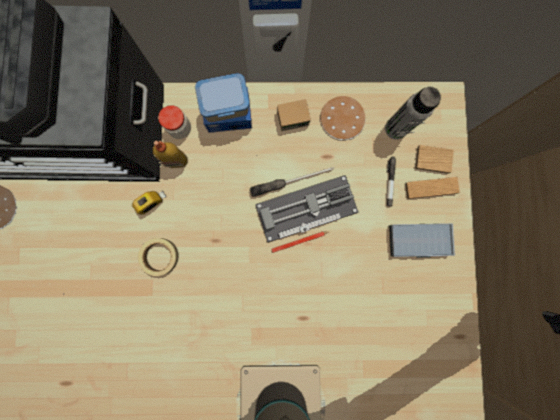

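View pics/side0.png

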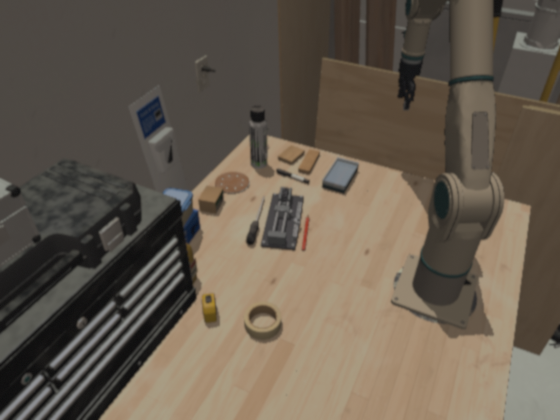

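The top view shows the gauge near (306,209), turned about 0.3 rad, with the fixed jaw on the left and the wheel on the right at about (338,197). The pencil lies just in front and the screwdriver behind. The side view shows the gauge at about (283,220). I'll enlarge both.

Run:
```python
import cv2,numpy as np
a=cv2.imread('pics/top0.png')[170:250,250:365];b=cv2.imread('pics/side0.png')[180:255,240:340]
a=cv2.resize(a,None,fx=5.2,fy=5.2,interpolation=cv2.INTER_CUBIC)
cv2.imwrite('pics/c0.png',a)
```

```text
(no output)
```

View pics/c0.png

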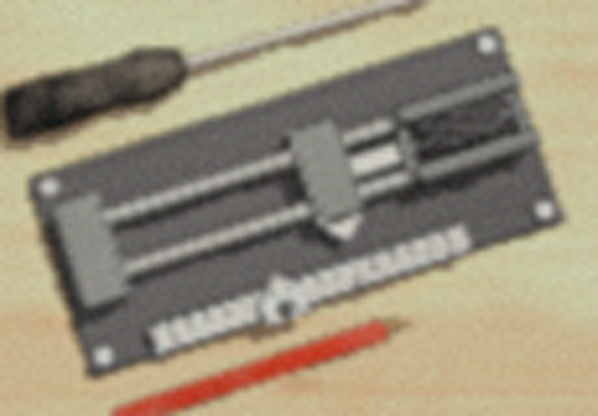

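The crop shows bed corners at (30,182), (500,28), (563,218) and (90,375), the wheel at about (468,130), the jaw arrow tip near (345,240) and the clip arrow tip near (278,278). Now the pose, and the first move in tool axes.

```bash
cat >> h.py <<'E'
from scipy.spatial.transform import Rotation as Rt
def move(target, yaw=None):
    s=read_state(); R=Rt.from_euler('xyz',s['tool_rot']); 
    d=R.inv().apply(np.array(target)-s['eef_pos'])/10
    out=[d.round(2)]
    if yaw is not None:
        T=Rt.from_euler('xyz',[np.pi,0,yaw]); out.append((R.inv()*T).as_rotvec().round(3))
    return out
E
python3 - <<'E'
from h import *
im=np.load('pics/top0.npz')
f=lambda u,v,z:onz(im,250+(u+.5)/5.2-.5,170+(v+.5)/5.2-.5,z)[:2]
C=np.array([f(*p,12) for p in[(30,182),(500,28),(563,218),(90,375)]])
S=np.array([f(*p,12) for p in[(47,186),(487,44),(544,210),(103,354)]])
print(C.round(),S.round(),C.mean(0),S.mean(0))
for P in(C,S):
    v=(P[0]-P[1]+P[3]-P[2])/2; print(np.linalg.norm(v),'psi',np.arctan2(-v[0],v[1]))
    o=P.mean(0)
v=(C[0]-C[1]+C[3]-C[2]);psi=np.arctan2(-v[0],v[1]);o=(C.mean(0)+S.mean(0))/2
c,s_=np.cos(psi),np.sin(psi);M=np.array([[c,-s_],[s_,c]])
print('jaw',M.T@(f(345,240,34)-o),'clip',M.T@(f(278,278,34)-o),'wheel',M.T@(f(468,130,60)-o))
w=o+M@[6,-105];print('wheel world',w)
for yaw in (psi,psi+np.pi/2,psi-np.pi/2):print(move([*w,200],yaw))
E
```

```text
[[ 526.   63.]
 [ 607. -186.]
 [ 506. -216.]
 [ 426.   32.]] [[ 524.   54.]
 [ 598. -179.]
 [ 510. -206.]
 [ 437.   25.]] [516.26527924 -77.04220713] [517.35377111 -76.71768394]
260.8165833960097 psi 0.3127568080400125
243.31616686957162 psi 0.3081598233966502
jaw [-29.06741042 -14.09269893] clip [-36.70660096  24.68574782] wheel [  3.00906784 -87.14090472]
wheel world [ 554.82516081 -174.9401895 ]
[array([ 41.83, -24.52,   3.09]), array([-0.002,  0.   ,  0.15 ])]
[array([ 41.83, -24.52,   3.09]), array([-1.000e-03, -1.000e-03, -1.421e+00])]
[array([ 41.83, -24.52,   3.09]), array([-1.000e-03,  1.000e-03,  1.721e+00])]
```

Request:
{"method": "send_rows", "body": {
  "series": [
    {"dx": 1, "dy": -0.6, "hand": 1},
    {"dx": 3, "dy": -1.8, "hand": 1},
    {"dx": 6, "dy": -3.5, "hand": 1},
    {"dx": 9, "dy": -5.3, "hand": 1},
    {"dx": 12, "dy": -7, "az": 0.05, "hand": 1},
    {"dx": 15, "dy": -8.8, "az": 0.1, "hand": 1},
    {"dx": 18, "dy": -10.6, "az": 0.15, "hand": 1},
    {"dx": 21, "dy": -12.3, "az": 0.15, "hand": 1},
    {"dx": 24, "dy": -14.1, "az": 0.15, "hand": 1},
    {"dx": 27, "dy": -15.8, "az": 0.15, "hand": 1}
  ]
}}

```text
invalid input at $.series[0]: expected keys ax, ay, az, dx, dy, dz, hand
```

Run:
```python
from h import *
s=read_state();print(s['eef_pos'],s['tool_rot'],move([535,-155,200],0.312))
```

```text
[ 289.9781426  -581.1040025   230.47071272] [-3.13987020e+00 -8.33148901e-06  4.62757913e-01] [array([ 40.95, -27.19,   3.09]), array([-0.002,  0.   ,  0.151])]
```

Request:
{"method": "send_rows", "body": {
  "series": [
    {"ax": 0, "ay": 0, "az": 0, "dx": 1, "dy": -0.6, "dz": 0, "hand": 1},
    {"ax": 0, "ay": 0, "az": 0, "dx": 3, "dy": -1.8, "dz": 0, "hand": 1},
    {"ax": 0, "ay": 0, "az": 0, "dx": 6, "dy": -3.6, "dz": 0, "hand": 1},
    {"ax": 0, "ay": 0, "az": 0.03, "dx": 10, "dy": -6, "dz": 0.5, "hand": 1},
    {"ax": 0, "ay": 0, "az": 0.06, "dx": 14, "dy": -8.4, "dz": 1, "hand": 1},
    {"ax": 0, "ay": 0, "az": 0.09, "dx": 18, "dy": -10.8, "dz": 1.5, "hand": 1},
    {"ax": 0, "ay": 0, "az": 0.12, "dx": 22, "dy": -13.2, "dz": 2, "hand": 1},
    {"ax": 0, "ay": 0, "az": 0.15, "dx": 26, "dy": -15.6, "dz": 2.5, "hand": 1},
    {"ax": 0, "ay": 0, "az": 0.15, "dx": 29, "dy": -17.4, "dz": 3, "hand": 1},
    {"ax": 0, "ay": 0, "az": 0.15, "dx": 30, "dy": -18, "dz": 3, "hand": 1}
  ]
}}

```text
clock: 1.1
eef_pos: [480.7, -280.3, 200.6]
tool_rot: [-3.138, -0.001, 0.32]
force: [1.0, 0.4, 0.5]
width: -0.1
gripper_force: 0.0
```

Run:
```python
from h import *
s=read_state();print(s['eef_pos'],s['tool_rot'],s['force'],move([555,-175,200],0.312))
```

```text
[ 480.7097338  -280.33527038  200.57867916] [-3.13800443e+00 -1.13754842e-03  3.20441443e-01] [0.9540885  0.43626602 0.53362618] [array([10.37, -7.66,  0.1 ]), array([-0.004, -0.001,  0.008])]
```

Request:
{"method": "send_rows", "body": {
  "series": [
    {"ax": 0, "ay": 0, "az": 0, "dx": 2, "dy": -1.5, "dz": 0, "hand": 1},
    {"ax": 0, "ay": 0, "az": 0, "dx": 5, "dy": -3.7, "dz": 0, "hand": 1},
    {"ax": 0, "ay": 0, "az": 0, "dx": 8, "dy": -6, "dz": 0, "hand": 1},
    {"ax": 0, "ay": 0, "az": 0, "dx": 9.8, "dy": -7.2, "dz": 0, "hand": 1},
    {"ax": 0, "ay": 0, "az": 0, "dx": 10.2, "dy": -7.5, "dz": 0, "hand": 1},
    {"ax": 0, "ay": 0, "az": 0, "dx": 10.2, "dy": -7.5, "dz": 0, "hand": 1},
    {"ax": 0, "ay": 0, "az": 0, "dx": 10.2, "dy": -7.5, "dz": 0, "hand": 1}
  ]
}}

```text
clock: 1.8
eef_pos: [551.0, -185.8, 201.3]
tool_rot: [3.141, 0.001, 0.31]
force: [0.1, -0.6, -0.3]
width: -0.2
gripper_force: 0.0
```

Run:
```python
from h import *
s=read_state();print(s['eef_pos'],s['tool_rot'],s['force'],move([555,-175,100],0.312))
w=snap('wrist','w0');print(w['mtx'],-w['R'].T@w['t'],w['R'].round(3))
snap('top','top1');snap('side','side1')
```

```text
[ 550.99425779 -185.79671878  201.30938623] [3.14079058e+00 1.36686383e-03 3.10383689e-01] [ 0.13798682 -0.64653773 -0.26750123] [array([ 0.73, -0.91, 10.13]), array([ 0.001,  0.001, -0.002])]
[[325.1922621    0.         286.47728177]
 [  0.         325.1922621  207.96350931]
 [  0.           0.           1.        ]] [ 613.28379577 -164.66201842  343.3634672 ] [[ 0.306 -0.952  0.001]
 [-0.919 -0.295  0.262]
 [-0.249 -0.082 -0.965]]
```

View pics/w0.png

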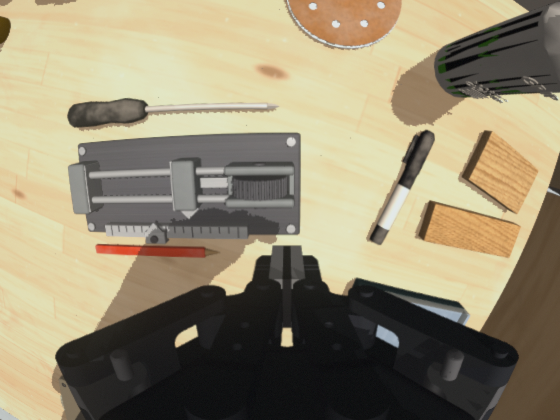

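The wrist view shows bed screws at (82,152), (291,142), (291,228) and (91,226), the wheel around (258,187), the jaw arrow at about (189,217) and the clip arrow at about (156,224). I'll zoom in on the arrows and compute positions with the fisheye model.

```bash
cat >> h.py <<'E'
def fonz(im,u,v,z):
    K=im['mtx'];p=np.array([u-K[0,2],v-K[1,2]]);r=np.hypot(*p);t=r/K[0,0]
    d=im['R'].T@np.array([*(p/r*np.sin(t)),np.cos(t)]);c=-im['R'].T@im['t'];return (c+d*(z-c[2])/d[2])[:2]
E
python3 - <<'E'
from h import *
w=np.load('pics/w0.npz')
S=np.array([fonz(w,*p,12) for p in[(82,152),(291,142),(291,228),(91,226)]])
o=S.mean(0);v=(S[0]-S[1]+S[3]-S[2]);psi=np.arctan2(-v[0],v[1]);c,s=np.cos(psi),np.sin(psi);M=np.array([[c,-s],[s,c]])
print(o,psi,((S-o)@M).round(1))
for n,p,z in[('jaw',(189,217),34),('clip',(156,224),34),('cheekL',(228,197),50),('cheekR',(294,204),50),('wheelL',(233,188),55),('wheelR',(287,188),55)]:print(n,M.T@(fonz(w,*p,z)-o))
print('wheel',o+M@[6,-105])
cv2.imwrite('pics/c1.png',cv2.resize(w['pixels'][125:265,65:305,::-1],None,fx=3.3,fy=3.3,interpolation=cv2.INTER_CUBIC))
E
```

```text
[513.59221706 -73.88753447] 0.31509243179383717 [[  45.4  121.8]
 [  45.8 -122.2]
 [ -45.8 -122.1]
 [ -45.4  122.4]]
jaw [-26.67563603 -17.43532223]
clip [-34.50505732  20.75436655]
cheekL [ -2.27527287 -62.58543609]
cheekR [  -9.34062165 -124.33750315]
wheelL [  7.30624591 -68.5610735 ]
wheelR [   6.94078101 -117.85251909]
wheel [ 551.83678063 -171.85872084]
```

View pics/c1.png

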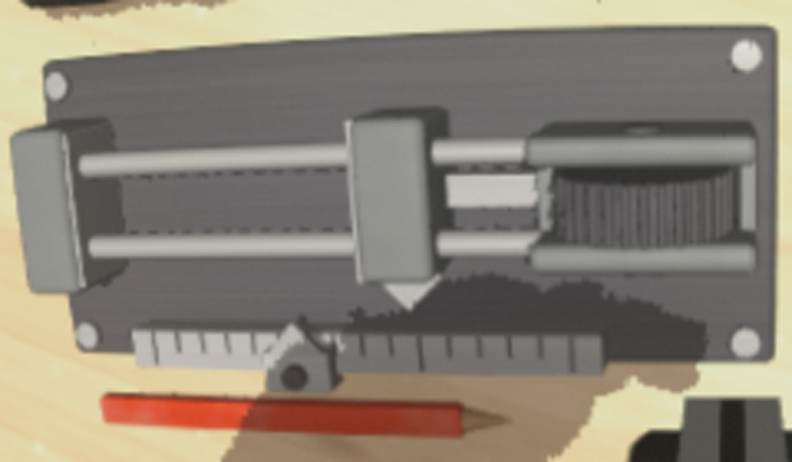

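The zoom puts the jaw tip at image (188.9,218.3) and the clip tip at (153.8,223.5). The wheel and cheeks are centred about 93 mm from the bed centre rather than 105, so the bed is offset about 12 mm from the gauge origin. The shut fingertip is about 15 mm along the stroke.

```bash
cat >> h.py <<'E'
psi=0.315;M=np.array([[np.cos(psi),-np.sin(psi)],[np.sin(psi),np.cos(psi)]]);o=np.array([513.6,-73.9])
def gf(p):return M.T@(np.array(p)[:2]-o)
E
python3 - <<'E'
from h import *
w=np.load('pics/w0.npz')
print('jaw',gf(fonz(w,188.9,218.3,34)),'clip',gf(fonz(w,153.8,223.5,34)))
t=o+M@[6.5,-103];print(t,gf(read_state()['eef_pos']),move([*t,76],psi))
E
```

```text
jaw [-28.07065291 -17.18820304] clip [-33.97768084  23.29970398]
[ 551.691273   -169.81821997] [   1.22249192 -117.91013706] [array([ 0.53, -1.5 , 12.54]), array([ 0.001,  0.001, -0.005])]
```

Request:
{"method": "send_rows", "body": {
  "series": [
    {"ax": 0, "ay": 0, "az": 0, "dx": 0.5, "dy": -1.5, "dz": 2, "hand": 1},
    {"ax": 0, "ay": 0, "az": 0, "dx": 0.5, "dy": -1.5, "dz": 5, "hand": 1},
    {"ax": 0, "ay": 0, "az": 0, "dx": 0.5, "dy": -1.5, "dz": 8, "hand": 1},
    {"ax": 0, "ay": 0, "az": 0, "dx": 0.5, "dy": -1.5, "dz": 10.5, "hand": 1},
    {"ax": 0, "ay": 0, "az": 0, "dx": 0.5, "dy": -1.5, "dz": 12, "hand": 1},
    {"ax": 0, "ay": 0, "az": 0, "dx": 0.5, "dy": -1.5, "dz": 12.5, "hand": 1},
    {"ax": 0, "ay": 0, "az": 0, "dx": 0.5, "dy": -1.5, "dz": 12.5, "hand": 1},
    {"ax": 0, "ay": 0, "az": 0, "dx": 0.5, "dy": -1.5, "dz": 12.5, "hand": 1}
  ]
}}

```text
clock: 2.75
eef_pos: [552.9, -168.7, 77.1]
tool_rot: [3.141, -0.001, 0.312]
force: [0.5, -0.4, 0.8]
width: -0.2
gripper_force: 0.0
```

Request:
{"method": "send_rows", "body": {
  "series": [
    {"ax": 0, "ay": 0, "az": 0, "dx": 0, "dy": 0, "dz": 0.2, "hand": 1},
    {"ax": 0, "ay": 0, "az": 0, "dx": 0, "dy": 0, "dz": 0.4, "hand": 1},
    {"ax": 0, "ay": 0, "az": 0, "dx": 0, "dy": 0, "dz": 0.6, "hand": 1},
    {"ax": 0, "ay": 0, "az": 0, "dx": 0, "dy": 0, "dz": 0.7, "hand": 1},
    {"ax": 0, "ay": 0, "az": 0, "dx": 0, "dy": 0, "dz": 0.7, "hand": 1}
  ]
}}

```text
clock: 3.25
eef_pos: [552.3, -168.0, 69.2]
tool_rot: [-3.141, 0.0, 0.313]
force: [-0.2, 0.4, 0.1]
width: -0.1
gripper_force: 0.0
```

Request:
{"method": "send_rows", "body": {
  "series": [
    {"ax": 0, "ay": 0, "az": 0, "dx": 0, "dy": 0, "dz": 0.1, "hand": 1},
    {"ax": 0, "ay": 0, "az": 0, "dx": 0, "dy": 0, "dz": 0.2, "hand": 1},
    {"ax": 0, "ay": 0, "az": 0, "dx": 0, "dy": 0, "dz": 0.2, "hand": 1},
    {"ax": 0, "ay": 0, "az": 0, "dx": 0, "dy": 0, "dz": 0.2, "hand": 1}
  ]
}}

```text
clock: 3.65
eef_pos: [552.4, -168.1, 67.3]
tool_rot: [-3.142, 0.0, 0.313]
force: [-0.1, 0.1, -0.4]
width: -0.2
gripper_force: 0.0
```

Request:
{"method": "send_rows", "body": {
  "series": [
    {"ax": 0, "ay": 0, "az": 0, "dx": 0, "dy": 0, "dz": 0.1, "hand": 1},
    {"ax": 0, "ay": 0, "az": 0, "dx": 0, "dy": 0, "dz": 0.1, "hand": 1},
    {"ax": 0, "ay": 0, "az": 0, "dx": 0, "dy": 0, "dz": 0.1, "hand": 1}
  ]
}}

```text
clock: 3.95
eef_pos: [552.4, -168.1, 66.3]
tool_rot: [3.142, -0.0, 0.313]
force: [0.2, -0.7, -0.8]
width: -0.1
gripper_force: 0.0
```

Request:
{"method": "send_rows", "body": {
  "series": [
    {"ax": 0, "ay": 0, "az": 0, "dx": 0, "dy": 0, "dz": 0.1, "hand": 1},
    {"ax": 0, "ay": 0, "az": 0, "dx": 0, "dy": 0, "dz": 0.1, "hand": 1},
    {"ax": 0, "ay": 0, "az": 0, "dx": 0, "dy": 0, "dz": 0.1, "hand": 1}
  ]
}}

```text
clock: 4.25
eef_pos: [552.6, -168.3, 65.5]
tool_rot: [3.141, -0.0, 0.313]
force: [0.6, -1.2, 0.3]
width: -0.0
gripper_force: 0.5
```

Request:
{"method": "send_rows", "body": {
  "series": [
    {"ax": 0, "ay": 0, "az": 0, "dx": 0, "dy": 0, "dz": 0.1, "hand": 1},
    {"ax": 0, "ay": 0, "az": 0, "dx": 0, "dy": 0, "dz": 0.1, "hand": 1},
    {"ax": 0, "ay": 0, "az": 0, "dx": 0, "dy": 0, "dz": 0.1, "hand": 1}
  ]
}}

```text
clock: 4.55
eef_pos: [552.8, -168.6, 64.9]
tool_rot: [3.141, -0.001, 0.312]
force: [0.1, -0.6, 5.0]
width: -0.2
gripper_force: 3.0
```

Contact at 5 N. First stroke, 20 mm toward the fixed jaw.

Request:
{"method": "send_rows", "body": {
  "series": [
    {"ax": 0, "ay": 0, "az": 0, "dx": 0, "dy": -0.2, "dz": 0, "hand": 1},
    {"ax": 0, "ay": 0, "az": 0, "dx": 0, "dy": -0.4, "dz": 0, "hand": 1},
    {"ax": 0, "ay": 0, "az": 0, "dx": 0, "dy": -0.7, "dz": 0, "hand": 1},
    {"ax": 0, "ay": 0, "az": 0, "dx": 0, "dy": -1.0, "dz": 0, "hand": 1}
  ]
}}

```text
clock: 4.95
eef_pos: [550.2, -160.4, 65.7]
tool_rot: [3.139, -0.002, 0.312]
force: [-0.8, -1.9, 10.5]
width: 0.0
gripper_force: 5.3
```

Request:
{"method": "send_rows", "body": {
  "series": [
    {"ax": 0, "ay": 0, "az": 0, "dx": 0, "dy": -0.3, "dz": 0, "hand": 1},
    {"ax": 0, "ay": 0, "az": 0, "dx": 0, "dy": -0.6, "dz": 0, "hand": 1},
    {"ax": 0, "ay": 0, "az": 0, "dx": 0, "dy": -0.8, "dz": 0, "hand": 1},
    {"ax": 0, "ay": 0, "az": 0, "dx": 0, "dy": -1.0, "dz": 0, "hand": 1},
    {"ax": 0, "ay": 0, "az": 0, "dx": 0, "dy": -1.0, "dz": 0, "hand": 1}
  ]
}}

```text
clock: 5.45
eef_pos: [546.5, -148.8, 64.6]
tool_rot: [3.141, -0.001, 0.313]
force: [-0.7, 0.4, 6.0]
width: 0.5
gripper_force: 2.8
```

Run:
```python
from h import *
s=read_state();print(gf(s['eef_pos']))
w=snap('wrist','w1')
cv2.imwrite('pics/c2.png',cv2.resize(w['pixels'][60:300,40:360,::-1],None,fx=2.4,fy=2.4,interpolation=cv2.INTER_CUBIC))
```

```text
[  8.08572657 -81.38007752]
```

View pics/c2.png

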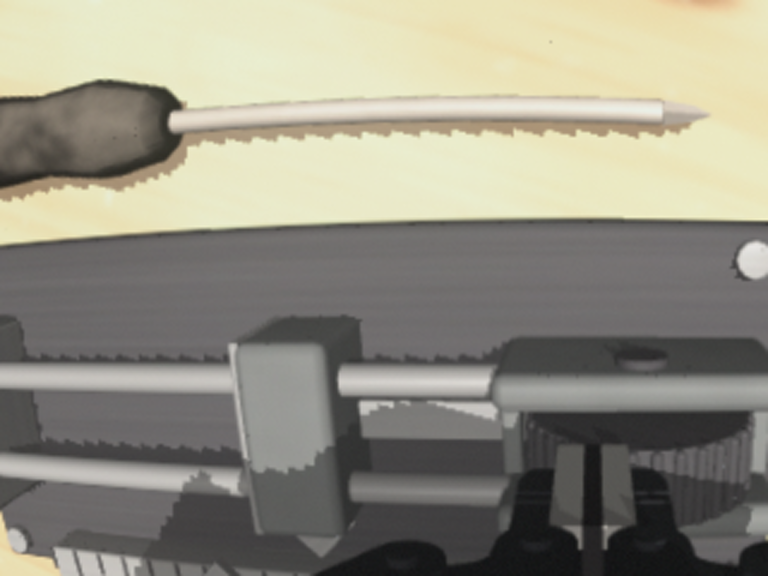

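The crop shows the fingertip at (593,490) on the wheel's jaw side, with the jaw arrow tip near (320,557), i.e. image (173.3,292.1), and the clip tip near (217,565). I'll work out the jaw's advance.

Run:
```python
from h import *
w=np.load('pics/w1.npz')
print('jaw',gf(fonz(w,173.3,292.1,34)),'clip',gf(fonz(w,130.4,295.4,34)),'screw',gf(fonz(w,40+755/2.4,60+260/2.4,12)))
print(move([*(o+M@[7,-105]),72],psi))
```

```text
jaw [-28.34088729  -8.65571277] clip [-33.41308904  23.65122393] screw [  46.0683253  -122.31426438]
[array([-0.1 ,  2.36, -0.74]), array([-0.   , -0.   , -0.002])]
```

The jaw advanced about 8 mm, leaving about 32 mm. Repeating strokes.

Request:
{"method": "send_rows", "body": {
  "series": [
    {"ax": 0, "ay": 0, "az": 0, "dx": 0, "dy": 0, "dz": -0.5, "hand": 1},
    {"ax": 0, "ay": 0, "az": 0, "dx": 0, "dy": 0, "dz": -1, "hand": 1},
    {"ax": 0, "ay": 0, "az": 0, "dx": 0, "dy": 0.8, "dz": -1, "hand": 1},
    {"ax": 0, "ay": 0, "az": 0, "dx": -0.1, "dy": 1.8, "dz": -1, "hand": 1},
    {"ax": 0, "ay": 0, "az": 0, "dx": -0.1, "dy": 2.4, "dz": -1, "hand": 1},
    {"ax": 0, "ay": 0, "az": 0, "dx": -0.1, "dy": 2.4, "dz": -0.9, "hand": 1},
    {"ax": 0, "ay": 0, "az": 0, "dx": -0.1, "dy": 2.4, "dz": -0.5, "hand": 1},
    {"ax": 0, "ay": 0, "az": 0, "dx": -0.1, "dy": 2.4, "dz": -0.2, "hand": 1},
    {"ax": 0, "ay": 0, "az": 0, "dx": -0.1, "dy": 2.4, "dz": -0.05, "hand": 1},
    {"ax": 0, "ay": 0, "az": 0, "dx": -0.1, "dy": 2.4, "dz": -0.02, "hand": 1}
  ]
}}

```text
clock: 6.5
eef_pos: [552.6, -172.3, 64.8]
tool_rot: [3.141, 0.0, 0.313]
force: [-1.2, -0.4, 5.3]
width: 0.2
gripper_force: 2.7
```

Request:
{"method": "send_rows", "body": {
  "series": [
    {"ax": 0, "ay": 0, "az": 0, "dx": 0, "dy": 0, "dz": 0, "hand": 1},
    {"ax": 0, "ay": 0, "az": 0, "dx": 0, "dy": -0.2, "dz": 0, "hand": 1},
    {"ax": 0, "ay": 0, "az": 0, "dx": 0, "dy": -0.5, "dz": 0, "hand": 1},
    {"ax": 0, "ay": 0, "az": 0, "dx": 0, "dy": -0.8, "dz": 0, "hand": 1},
    {"ax": 0, "ay": 0, "az": 0, "dx": 0, "dy": -1.1, "dz": 0, "hand": 1}
  ]
}}

```text
clock: 7.0
eef_pos: [549.7, -163.0, 65.7]
tool_rot: [3.139, -0.001, 0.312]
force: [-2.1, -2.3, 12.6]
width: -0.0
gripper_force: 5.8
```

Request:
{"method": "send_rows", "body": {
  "series": [
    {"ax": 0, "ay": 0, "az": 0, "dx": 0, "dy": -0.3, "dz": 0, "hand": 1},
    {"ax": 0, "ay": 0, "az": 0, "dx": 0, "dy": -0.6, "dz": 0, "hand": 1},
    {"ax": 0, "ay": 0, "az": 0, "dx": 0, "dy": -0.9, "dz": 0, "hand": 1},
    {"ax": 0, "ay": 0, "az": 0, "dx": 0, "dy": -1.2, "dz": 0, "hand": 1},
    {"ax": 0, "ay": 0, "az": 0, "dx": 0, "dy": -1.3, "dz": 0, "hand": 1},
    {"ax": 0, "ay": 0, "az": 0, "dx": 0, "dy": -1.3, "dz": 0, "hand": 1}
  ]
}}

```text
clock: 7.6
eef_pos: [545.2, -148.7, 65.0]
tool_rot: [-3.141, -0.0, 0.313]
force: [-1.4, 0.7, 6.6]
width: -0.0
gripper_force: 3.3
```

Request:
{"method": "send_rows", "body": {
  "series": [
    {"ax": 0, "ay": 0, "az": 0, "dx": 0, "dy": 0, "dz": -0.5, "hand": 1},
    {"ax": 0, "ay": 0, "az": 0, "dx": 0, "dy": 0, "dz": -1, "hand": 1},
    {"ax": 0, "ay": 0, "az": 0, "dx": 0, "dy": 0.8, "dz": -1, "hand": 1},
    {"ax": 0, "ay": 0, "az": 0, "dx": 0, "dy": 1.8, "dz": -1, "hand": 1},
    {"ax": 0, "ay": 0, "az": 0, "dx": 0, "dy": 2.4, "dz": -1, "hand": 1},
    {"ax": 0, "ay": 0, "az": 0, "dx": 0, "dy": 2.4, "dz": -0.9, "hand": 1},
    {"ax": 0, "ay": 0, "az": 0, "dx": 0, "dy": 2.4, "dz": -0.5, "hand": 1},
    {"ax": 0, "ay": 0, "az": 0, "dx": 0, "dy": 2.4, "dz": -0.2, "hand": 1},
    {"ax": 0, "ay": 0, "az": 0, "dx": 0, "dy": 2.4, "dz": -0.05, "hand": 1},
    {"ax": 0, "ay": 0, "az": 0, "dx": 0, "dy": 2.4, "dz": 0, "hand": 1}
  ]
}}

```text
clock: 8.6
eef_pos: [552.4, -172.1, 64.5]
tool_rot: [-3.141, 0.001, 0.313]
force: [-0.9, 0.4, 4.2]
width: 0.0
gripper_force: 2.0
```

Request:
{"method": "send_rows", "body": {
  "series": [
    {"ax": 0, "ay": 0, "az": 0, "dx": 0, "dy": 0, "dz": 0, "hand": 1},
    {"ax": 0, "ay": 0, "az": 0, "dx": 0, "dy": -0.2, "dz": -0.01, "hand": 1},
    {"ax": 0, "ay": 0, "az": 0, "dx": 0, "dy": -0.5, "dz": -0.02, "hand": 1},
    {"ax": 0, "ay": 0, "az": 0, "dx": 0, "dy": -0.8, "dz": -0.04, "hand": 1},
    {"ax": 0, "ay": 0, "az": 0, "dx": 0, "dy": -1.1, "dz": -0.04, "hand": 1}
  ]
}}

```text
clock: 9.1
eef_pos: [549.8, -162.6, 65.8]
tool_rot: [3.14, -0.001, 0.312]
force: [-1.1, -3.3, 8.0]
width: 0.1
gripper_force: 3.9
```

Request:
{"method": "send_rows", "body": {
  "series": [
    {"ax": 0, "ay": 0, "az": 0, "dx": 0, "dy": -0.3, "dz": 0, "hand": 1},
    {"ax": 0, "ay": 0, "az": 0, "dx": 0, "dy": -0.6, "dz": 0.01, "hand": 1},
    {"ax": 0, "ay": 0, "az": 0, "dx": 0, "dy": -0.9, "dz": 0.02, "hand": 1},
    {"ax": 0, "ay": 0, "az": 0, "dx": 0, "dy": -1.2, "dz": 0.04, "hand": 1},
    {"ax": 0, "ay": 0, "az": 0, "dx": 0, "dy": -1.3, "dz": 0.04, "hand": 1},
    {"ax": 0, "ay": 0, "az": 0, "dx": 0, "dy": -1.3, "dz": 0.04, "hand": 1}
  ]
}}

```text
clock: 9.7
eef_pos: [545.4, -148.6, 64.6]
tool_rot: [-3.141, -0.0, 0.313]
force: [-0.8, 0.8, 3.7]
width: -0.1
gripper_force: 1.9
```

Run:
```python
from h import *
s=read_state();print(gf(s['eef_pos']))
w=snap('wrist','w2')
cv2.imwrite('pics/c3.png',cv2.resize(w['pixels'][170:320,90:290,::-1],None,fx=4,fy=4,interpolation=cv2.INTER_CUBIC))
```

```text
[  7.06735553 -80.86564462]
```

View pics/c3.png

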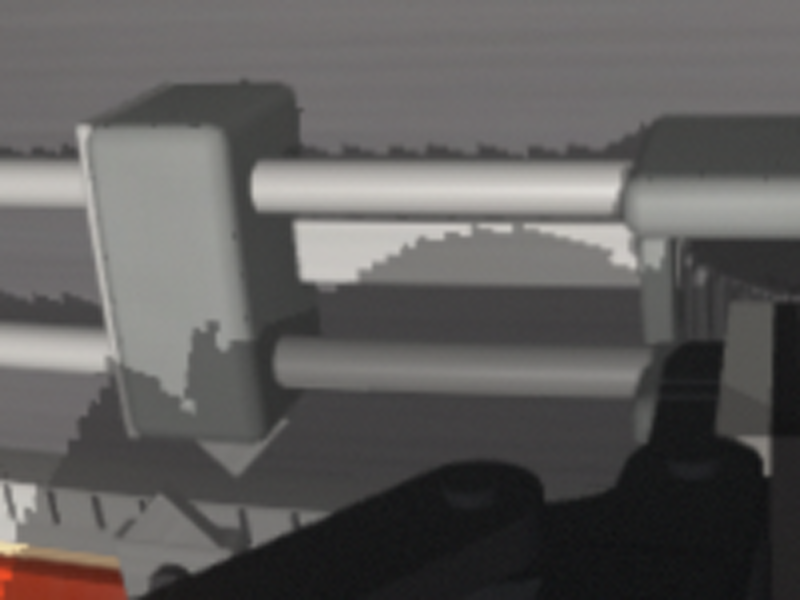

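The crop shows the jaw tip at (236,475), image (149.0,288.8), and the clip tip at (163,497), image (130.8,294.3).

Run:
```python
from h import *
w=np.load('pics/w2.npz')
print('jaw',gf(fonz(w,148.9,288.6,34)),'clip',gf(fonz(w,130.6,294.1,34)))
```

```text
jaw [-27.99949253   8.87211485] clip [-33.42454529  23.76281187]
```

About 14.9 mm remaining. One full stroke, then a shorter one of 13 mm.

Request:
{"method": "send_rows", "body": {
  "series": [
    {"ax": 0, "ay": 0, "az": 0, "dx": 0, "dy": 0, "dz": -0.5, "hand": 1},
    {"ax": 0, "ay": 0, "az": 0, "dx": 0, "dy": 0, "dz": -1, "hand": 1},
    {"ax": 0, "ay": 0, "az": 0, "dx": 0, "dy": 0.8, "dz": -1, "hand": 1},
    {"ax": 0, "ay": 0, "az": 0, "dx": 0, "dy": 1.8, "dz": -1, "hand": 1},
    {"ax": 0, "ay": 0, "az": 0, "dx": 0, "dy": 2.4, "dz": -1, "hand": 1},
    {"ax": 0, "ay": 0, "az": 0, "dx": 0, "dy": 2.4, "dz": -0.9, "hand": 1},
    {"ax": 0, "ay": 0, "az": 0, "dx": 0, "dy": 2.4, "dz": -0.5, "hand": 1},
    {"ax": 0, "ay": 0, "az": 0, "dx": 0, "dy": 2.4, "dz": -0.2, "hand": 1},
    {"ax": 0, "ay": 0, "az": 0, "dx": 0, "dy": 2.4, "dz": -0.05, "hand": 1},
    {"ax": 0, "ay": 0, "az": 0, "dx": 0, "dy": 2.4, "dz": 0, "hand": 1}
  ]
}}

```text
clock: 10.75
eef_pos: [552.6, -172.3, 64.8]
tool_rot: [3.141, 0.0, 0.313]
force: [-2.2, -1.0, 6.9]
width: 0.4
gripper_force: 3.0
```

Request:
{"method": "send_rows", "body": {
  "series": [
    {"ax": 0, "ay": 0, "az": 0, "dx": 0, "dy": 0, "dz": 0, "hand": 1},
    {"ax": 0, "ay": 0, "az": 0, "dx": 0, "dy": -0.2, "dz": -0.01, "hand": 1},
    {"ax": 0, "ay": 0, "az": 0, "dx": 0, "dy": -0.5, "dz": -0.02, "hand": 1},
    {"ax": 0, "ay": 0, "az": 0, "dx": 0, "dy": -0.8, "dz": -0.04, "hand": 1},
    {"ax": 0, "ay": 0, "az": 0, "dx": 0, "dy": -1.1, "dz": -0.04, "hand": 1}
  ]
}}

```text
clock: 11.25
eef_pos: [549.5, -162.5, 65.8]
tool_rot: [3.14, -0.001, 0.312]
force: [-0.1, -1.3, 8.6]
width: 0.4
gripper_force: 4.4
```

Request:
{"method": "send_rows", "body": {
  "series": [
    {"ax": 0, "ay": 0, "az": 0, "dx": 0, "dy": -0.3, "dz": 0, "hand": 1},
    {"ax": 0, "ay": 0, "az": 0, "dx": 0, "dy": -0.6, "dz": 0.01, "hand": 1},
    {"ax": 0, "ay": 0, "az": 0, "dx": 0, "dy": -0.9, "dz": 0.02, "hand": 1},
    {"ax": 0, "ay": 0, "az": 0, "dx": 0, "dy": -1.2, "dz": 0.04, "hand": 1},
    {"ax": 0, "ay": 0, "az": 0, "dx": 0, "dy": -1.3, "dz": 0.04, "hand": 1},
    {"ax": 0, "ay": 0, "az": 0, "dx": 0, "dy": -1.3, "dz": 0.04, "hand": 1}
  ]
}}

```text
clock: 11.85
eef_pos: [545.1, -148.7, 64.8]
tool_rot: [-3.141, 0.0, 0.313]
force: [-2.5, -0.2, 7.1]
width: -0.1
gripper_force: 3.1
```

Request:
{"method": "send_rows", "body": {
  "series": [
    {"ax": 0, "ay": 0, "az": 0, "dx": 0, "dy": 0, "dz": -0.5, "hand": 1},
    {"ax": 0, "ay": 0, "az": 0, "dx": 0, "dy": 0, "dz": -1, "hand": 1},
    {"ax": 0, "ay": 0, "az": 0, "dx": 0, "dy": 0.8, "dz": -1, "hand": 1},
    {"ax": 0, "ay": 0, "az": 0, "dx": 0, "dy": 1.8, "dz": -1, "hand": 1},
    {"ax": 0, "ay": 0, "az": 0, "dx": 0, "dy": 2, "dz": -1, "hand": 1},
    {"ax": 0, "ay": 0, "az": 0, "dx": 0, "dy": 2, "dz": -0.9, "hand": 1},
    {"ax": 0, "ay": 0, "az": 0, "dx": 0, "dy": 2, "dz": -0.5, "hand": 1},
    {"ax": 0, "ay": 0, "az": 0, "dx": 0, "dy": 2, "dz": -0.2, "hand": 1},
    {"ax": 0, "ay": 0, "az": 0, "dx": 0, "dy": 2, "dz": -0.07, "hand": 1},
    {"ax": 0, "ay": 0, "az": 0, "dx": 0, "dy": 2, "dz": -0.03, "hand": 1}
  ]
}}

```text
clock: 12.85
eef_pos: [551.5, -168.5, 65.5]
tool_rot: [3.141, -0.0, 0.313]
force: [-2.4, 0.1, 9.9]
width: 0.3
gripper_force: 4.9
```

Request:
{"method": "send_rows", "body": {
  "series": [
    {"ax": 0, "ay": 0, "az": 0, "dx": 0, "dy": 0, "dz": 0, "hand": 1},
    {"ax": 0, "ay": 0, "az": 0, "dx": 0, "dy": -0.2, "dz": 0, "hand": 1},
    {"ax": 0, "ay": 0, "az": 0, "dx": 0, "dy": -0.5, "dz": 0, "hand": 1},
    {"ax": 0, "ay": 0, "az": 0, "dx": 0, "dy": -0.8, "dz": 0, "hand": 1},
    {"ax": 0, "ay": 0, "az": 0, "dx": 0, "dy": -1.1, "dz": 0, "hand": 1},
    {"ax": 0, "ay": 0, "az": 0, "dx": 0, "dy": -1.3, "dz": 0, "hand": 1},
    {"ax": 0, "ay": 0, "az": 0, "dx": 0, "dy": -1.3, "dz": 0, "hand": 1},
    {"ax": 0, "ay": 0, "az": 0, "dx": 0, "dy": -1.3, "dz": 0, "hand": 1}
  ]
}}

```text
clock: 13.65
eef_pos: [547.8, -156.7, 65.7]
tool_rot: [3.14, -0.001, 0.313]
force: [-1.3, -0.6, 9.1]
width: -0.0
gripper_force: 4.3
```

Run:
```python
from h import *
s=read_state();print(gf(s['eef_pos']))
w=snap('wrist','w3')
cv2.imwrite('pics/c4.png',cv2.resize(w['pixels'][220:320,90:220,::-1],None,fx=6,fy=6,interpolation=cv2.INTER_CUBIC))
```

```text
[  6.87504355 -89.29765444]
```

View pics/c4.png

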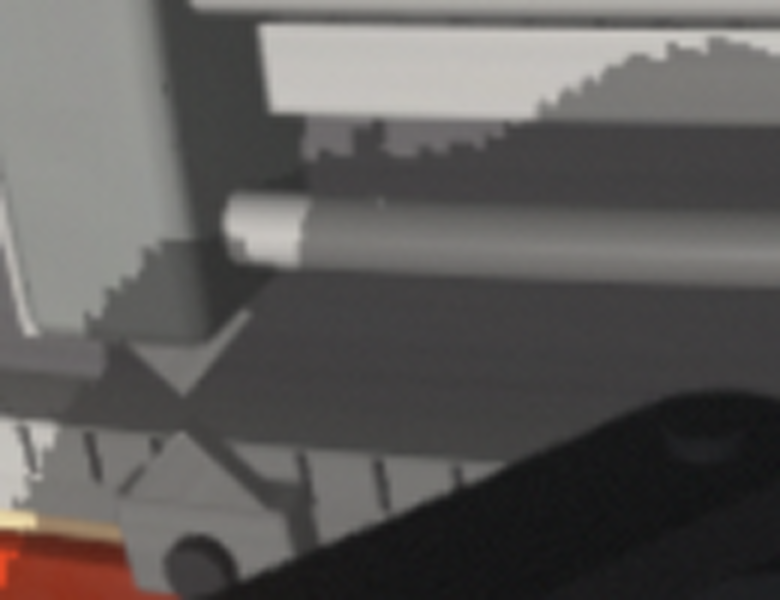

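The crop shows the jaw tip at (184,398), image (120.6,286.3), and the clip tip at (183,430), image (120.4,291.6). They are nearly aligned.

Run:
```python
from h import *
w=np.load('pics/w3.npz');f=lambda a,b:gf(fonz(w,90+(a+.5)/6-.5,220+(b+.5)/6-.5,34))
print('jaw',f(184,400),'clip',f(183,430),'jaw edges base mid',f(120,343),f(250,312), 'clip base',f(122,492),f(282,500))
```

```text
jaw [-28.67011451  22.83957728] clip [-32.6281589   23.90607968] jaw edges base mid [-22.03982186  29.90379445] [-16.94885062  11.75905846] clip base [-41.98654429  34.70145094] [-40.76584397  12.70679225]
```

About 1.0 mm of jaw remains, or 2.7 mm of rim. I'll roll that and then lift away.

Request:
{"method": "send_rows", "body": {
  "series": [
    {"ax": 0, "ay": 0, "az": 0, "dx": 0, "dy": -0.1, "dz": 0, "hand": 1},
    {"ax": 0, "ay": 0, "az": 0, "dx": 0, "dy": -0.2, "dz": 0, "hand": 1},
    {"ax": 0, "ay": 0, "az": 0, "dx": 0, "dy": -0.27, "dz": 0, "hand": 1},
    {"ax": 0, "ay": 0, "az": 0, "dx": 0, "dy": -0.27, "dz": 0, "hand": 1},
    {"ax": 0, "ay": 0, "az": 0, "dx": 0, "dy": -0.27, "dz": 0, "hand": 1}
  ]
}}

```text
clock: 14.2
eef_pos: [547.0, -154.2, 65.7]
tool_rot: [3.14, -0.001, 0.313]
force: [-1.4, -1.7, 8.0]
width: 0.3
gripper_force: 4.2
```

Request:
{"method": "send_rows", "body": {
  "series": [
    {"ax": 0, "ay": 0, "az": 0, "dx": 0, "dy": 0, "dz": -0.3, "hand": 1},
    {"ax": 0, "ay": 0, "az": 0, "dx": 0, "dy": 0, "dz": -1, "hand": 1},
    {"ax": 0, "ay": 0, "az": 0, "dx": 0, "dy": 0, "dz": -2, "hand": 1},
    {"ax": 0, "ay": 0, "az": 0, "dx": 0, "dy": 0, "dz": -3.5, "hand": 1},
    {"ax": 0, "ay": 0, "az": 0, "dx": 0, "dy": 0, "dz": -5, "hand": 1},
    {"ax": 0, "ay": 0, "az": 0, "dx": 0, "dy": 0, "dz": -6, "hand": 1},
    {"ax": 0, "ay": 0, "az": 0, "dx": 0, "dy": 0, "dz": -6, "hand": 1},
    {"ax": 0, "ay": 0, "az": 0, "dx": 0, "dy": 0, "dz": -6, "hand": 1}
  ]
}}

```text
clock: 15.0
eef_pos: [546.6, -153.3, 124.9]
tool_rot: [-3.142, -0.0, 0.313]
force: [-0.3, -0.7, 0.5]
width: -0.4
gripper_force: 0.0
```

Run:
```python
from h import *
s=read_state();print(gf(s['eef_pos']),s['eef_pos'])
w=snap('wrist','w4');snap('top','top4')
c=o+M@[-32,24]
from scipy.optimize import fsolve
p=fsolve(lambda q:fonz(w,*q,34)-c,[150,260]).round().astype(int);x0,y0=p[0]-50,p[1]-40;print(x0,y0)
cv2.imwrite('pics/c5.png',cv2.resize(w['pixels'][y0:y0+75,x0:x0+100,::-1],None,fx=8,fy=8,interpolation=cv2.INTER_CUBIC))
```

```text
[  6.75645494 -85.71321558] [ 546.57937888 -153.30255397  124.88054782]
105 216
```

View pics/c5.png

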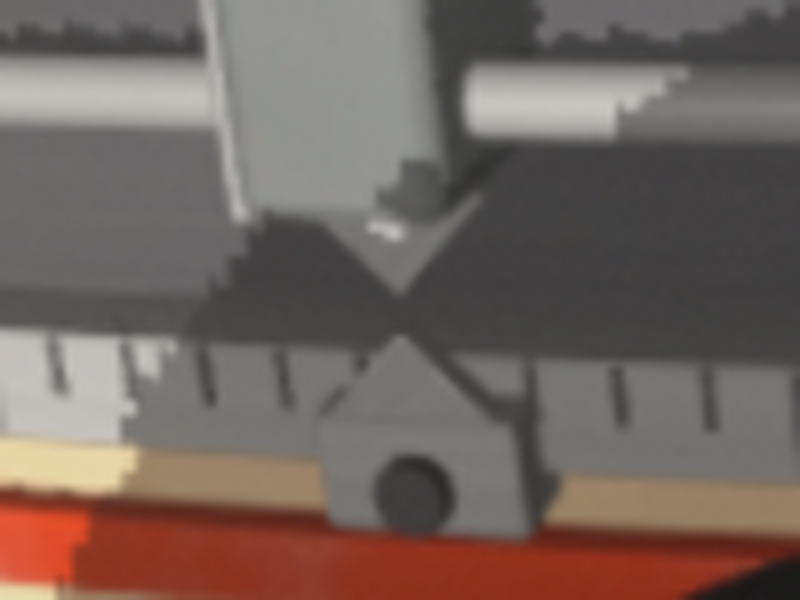

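The hand is clear and the crop shows the jaw tip at (400,298) and the clip tip at (401,332). I'll compute the residual.

Run:
```python
from h import *
w=np.load('pics/w4.npz');f=lambda a,b:gf(fonz(w,105+(a+.5)/8-.5,216+(b+.5)/8-.5,34)).round(2)
print('jaw',f(400,298),'clip',f(401,332),'clip base mid',f(320,418),f(500,418),'jaw 45deg edges',f(330,225),f(480,195))
```

```text
jaw [-28.83  23.8 ] clip [-32.68  24.27] clip base mid [-43.16  35.59] [-42.07  14.33] jaw 45deg edges [-20.96  30.71] [-17.21  13.15]
```

The jaw is about 0.4 mm short, so a light touch with a 1.5 mm roll will trim it.

Request:
{"method": "send_rows", "body": {
  "series": [
    {"ax": 0, "ay": 0, "az": 0, "dx": 0, "dy": 0.3, "dz": 1.5, "hand": 1},
    {"ax": 0, "ay": 0, "az": 0, "dx": 0, "dy": 0.5, "dz": 3.5, "hand": 1},
    {"ax": 0, "ay": 0, "az": 0, "dx": 0, "dy": 0.5, "dz": 5, "hand": 1},
    {"ax": 0, "ay": 0, "az": 0, "dx": 0, "dy": 0.5, "dz": 5.5, "hand": 1},
    {"ax": 0, "ay": 0, "az": 0, "dx": 0, "dy": 0.5, "dz": 5.7, "hand": 1},
    {"ax": 0, "ay": 0, "az": 0, "dx": 0, "dy": 0.5, "dz": 5.8, "hand": 1},
    {"ax": 0, "ay": 0, "az": 0, "dx": 0, "dy": 0.5, "dz": 5.9, "hand": 1},
    {"ax": 0, "ay": 0, "az": 0, "dx": 0, "dy": 0.5, "dz": 5.95, "hand": 1},
    {"ax": 0, "ay": 0, "az": 0, "dx": 0, "dy": 0.5, "dz": 5.95, "hand": 1}
  ]
}}

```text
clock: 16.0
eef_pos: [548.7, -158.3, 66.0]
tool_rot: [3.141, -0.001, 0.313]
force: [0.2, -0.4, 2.0]
width: 0.2
gripper_force: 1.0
```

Request:
{"method": "send_rows", "body": {
  "series": [
    {"ax": 0, "ay": 0, "az": 0, "dx": 0, "dy": -0.05, "dz": 0, "hand": 1},
    {"ax": 0, "ay": 0, "az": 0, "dx": 0, "dy": -0.1, "dz": 0, "hand": 1},
    {"ax": 0, "ay": 0, "az": 0, "dx": 0, "dy": -0.15, "dz": 0, "hand": 1},
    {"ax": 0, "ay": 0, "az": 0, "dx": 0, "dy": -0.15, "dz": 0, "hand": 1},
    {"ax": 0, "ay": 0, "az": 0, "dx": 0, "dy": -0.15, "dz": 0, "hand": 1}
  ]
}}

```text
clock: 16.5
eef_pos: [548.3, -157.2, 65.9]
tool_rot: [3.141, -0.001, 0.313]
force: [-0.1, -1.1, 5.7]
width: 0.0
gripper_force: 2.9
```

Request:
{"method": "send_rows", "body": {
  "series": [
    {"ax": 0, "ay": 0, "az": 0, "dx": 0, "dy": 0, "dz": -0.3, "hand": 1},
    {"ax": 0, "ay": 0, "az": 0, "dx": 0, "dy": 0, "dz": -1, "hand": 1},
    {"ax": 0, "ay": 0, "az": 0, "dx": 0, "dy": 0, "dz": -2, "hand": 1},
    {"ax": 0, "ay": 0, "az": 0, "dx": 0, "dy": 0, "dz": -3.5, "hand": 1},
    {"ax": 0, "ay": 0, "az": 0, "dx": 0, "dy": 0, "dz": -5, "hand": 1},
    {"ax": 0, "ay": 0, "az": 0, "dx": 0, "dy": 0, "dz": -6, "hand": 1},
    {"ax": 0, "ay": 0, "az": 0, "dx": 0, "dy": 0, "dz": -6, "hand": 1},
    {"ax": 0, "ay": 0, "az": 0, "dx": 0, "dy": 0, "dz": -6, "hand": 1}
  ]
}}

```text
clock: 17.3
eef_pos: [547.6, -156.6, 125.4]
tool_rot: [-3.142, -0.0, 0.313]
force: [1.1, 0.4, -0.5]
width: 0.0
gripper_force: 0.0
```

Run:
```python
from h import *
s=read_state();print(gf(s['eef_pos']),s['eef_pos'])
w=snap('wrist','w5')
c=o+M@[-32,24]
from scipy.optimize import fsolve
p=fsolve(lambda q:fonz(w,*q,34)-c,[150,260]).round().astype(int);x0,y0=p[0]-50,p[1]-40;print(x0,y0)
cv2.imwrite('pics/c6.png',cv2.resize(w['pixels'][y0:y0+75,x0:x0+100,::-1],None,fx=8,fy=8,interpolation=cv2.INTER_CUBIC))
```

```text
[  6.70961621 -89.19533017] [ 547.61366124 -156.62784732  125.390462  ]
101 216
```

View pics/c6.png

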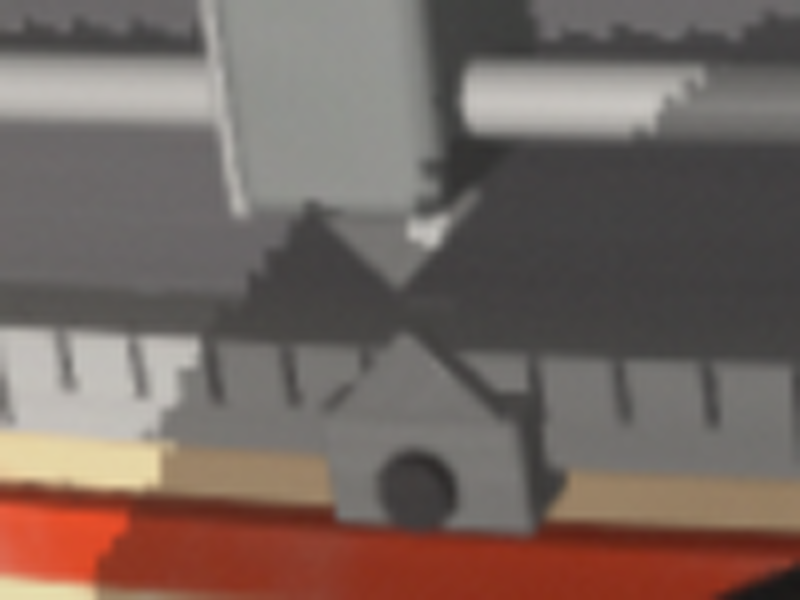

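The jaw tip is now at (400,295) and the clip tip at (405,330), on a line parallel to the graduations to within about 0.2 mm. I'll retreat and hand in.

Request:
{"method": "send_rows", "body": {
  "series": [
    {"ax": 0, "ay": 0, "az": 0, "dx": 0, "dy": 0, "dz": -1.5, "hand": 1},
    {"ax": 0, "ay": 0, "az": 0, "dx": -1, "dy": 1, "dz": -4, "hand": 1},
    {"ax": 0, "ay": 0, "az": 0, "dx": -3, "dy": 3, "dz": -6.5, "hand": 1},
    {"ax": 0, "ay": 0, "az": 0, "dx": -5.5, "dy": 5, "dz": -8, "hand": 1},
    {"ax": 0, "ay": 0, "az": 0, "dx": -8, "dy": 7, "dz": -9, "hand": 1},
    {"ax": 0, "ay": 0, "az": 0, "dx": -10, "dy": 8, "dz": -9.5, "hand": 1},
    {"ax": 0, "ay": 0, "az": 0, "dx": -11, "dy": 9, "dz": -10, "hand": 1},
    {"ax": 0, "ay": 0, "az": 0, "dx": -11, "dy": 9, "dz": -10, "hand": 1},
    {"ax": 0, "ay": 0, "az": 0, "dx": -11, "dy": 9, "dz": -10, "hand": 1},
    {"ax": 0, "ay": 0, "az": 0, "dx": -11, "dy": 9, "dz": -10, "hand": 1}
  ]
}}

```text
clock: 18.35
eef_pos: [471.7, -274.5, 224.7]
tool_rot: [-3.14, -0.0, 0.315]
force: [-0.2, -0.2, 0.1]
width: 0.2
gripper_force: 0.0
```

```bash
python3 -c "
from h import *
w=np.load('pics/w5.npz');f=lambda a,b:gf(fonz(w,101+(a+.5)/8-.5,216+(b+.5)/8-.5,34)).round(2)
print(f(400,295),f(405,330)); print(finish_job())"
```

```text
[-28.91  24.25] [-32.87  24.29]
the job is handed in; nothing more can be done
None
```

The gauge is set and handed in at 18 s: by the last camera measurement the jaw arrow is level with the clip arrow to within about 0.2 mm, only the wheel was touched, and the hand is clear.

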